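# Turn the tea tray round in its sleeve

### The arm

A 6-joint arm with a two-finger parallel gripper is mounted at the origin on the work surface. World frame = base frame: x ahead of the robot, y to its left, z up, the work surface at z = 0. Lengths are in m, angles in rad, forces in N, time in s.
With the tool pointing down it reaches from about 0.225 to 0.875 m from the base axis. Payload 3.4 kg.
Tool frame: the origin (TCP) lies midway between the tips of the shut fingers; the grasp point (between the pads) lies 19 mm behind it (pinch_z is the distance from the TCP to the grasp point, in m); z points along the fingers, y is the line along which they close (so a half turn about z gives the same grasp; the last joint's range is limited). The gripper opens to 85 mm and grips with 20 to 120 N. Pads are 22 mm wide; open, the fingers measure 114 mm over their backs; the gripper's body (76 mm by 85 mm) begins 54 mm behind the grasp point. The pads swing forward as they close: fully open they stand 13 mm farther back than shut.
Start: joints at [-1.244, 0.276, 1.505, -0, 1.361, -0.121], TCP at [0.249, -0.518, 0.204] pointing down, gripper open.
Joint ranges: [-2.89, 2.89], [-0.75, 2.08], [0.22, 2.7], [-1.18, 4.32], [0.11, 2.71], [-2.7, 2.7]. Speed limits (rad/s): [2.57, 2.57, 3.14, 3.14, 3.14, 3.14].

### API

Orientations are given as a unit quaternion [w, x, y, z].
In Python, from rig import get_state, get_image, sign_off, pinch_z gives the robot as it stands.
- The arm moves only by the tool send_rows, never from a script. Its argument "steps" is one flat list of numbers, 5 for each row, row after row: the gripper's target within -1 to 1 (fully open at 1, half-way at 0, shut at -1), then the shift along the tool's x, y, z in cm, then the turn about the tool's z in degrees. In form: [gripper, x, y, z, roll, gripper, x, y, z, roll, ...]. A call has 1 to 12 rows; each row shifts and turns the commanded pose from where the row before left it, along the tool's axes as they then stand; what a row does not reach is not made up. A row lasts 1/10 s, in which the tool goes at most 50 mm and 8.59 degrees, less where a joint would pass 70% of its speed; a pose out of reach is approached as far as the arm can. A call is refused whole if a number of a shift passes 5 or a number of a turn 8.59, either way. A call with a gripper value outside its range is refused whole. The fingers move at their own pace and stop on an object; "newtons" is the grip in N (left out, the last holds). Time passes only in rows, so rows that do not move let the fingers close. It gives the time, the measured TCP pose, the force, the opening and the grip force at its end, in the units of the state.
- get_state(): the state, without advancing time (a new reading comes with each control period).
- get_image(name): name is "scene" or "top" or "wrist"; returns a dict with "color" (400x640x3 uint8, red, green, blue), "mtx" (3x3 intrinsics, pixels), "k1" (the pictures are not rectified: a ray, as slopes to the right and down, at radius r is drawn at 1 + k1 r^2 times it, then the intrinsics apply), "T" (4x4, takes a point from camera to world coordinates); the wrist camera has in their place "mount" (4x4, takes a point from camera to tool coordinates, whose origin is the TCP and whose axes are the flange's). Camera axes: x right, y down, z forward; pixel columns grow to the right and rows downward; lengths in m; the calibration is good to about 2 mm. A picture is of the moment at which its call begins: read the wrist's pose just before it. There is no depth.
- sign_off(): hands the job in; it is judged then, once.
The state is a dict: "clock": time; "qpos": joint angles; "qd": joint speeds; "effort": joint torques, N m; "position": TCP position; "ee_rot": TCP orientation; "contact_force": force on the tool from outside, world axes, zero at the start; "moment": the same for the moment, N m; "width": finger opening in m; "gripper_force": force on a finger pad.
Only numpy, scipy, OpenCV 4.12 (cv2) and the standard library are available. Lean on these libraries where they do the work, as an engineer would, in place of code of your own. Each camera call takes 0.05 s, during which the arm holds its last target. There are 200 camera calls.

### The job

The tea box's tray is in its sleeve the wrong way round: slide the tray right out, turn it end for end, and slide it back in, upright and fully home, so that its open well with the little tea tin stands out of the sleeve's mouth. Keep the tin in the well, and leave the other things on the counter where they are. Let go of the tray when it is in.

Things in the scene. Friction and masses are not known exactly. Their poses are not given: they have to be found in the camera images.
- sleeve: white-painted wooden sleeve (box open at one end) fixed to the counter, 84 mm long (its x), 66 wide (y), 47 tall. Origin: centre of its underside, z = 0. Mouth: its -x end, at x = -42 mm; closed back's inner face at x = +38 mm. Inside: 59 mm wide, 40 high, 80 deep; floor 3 mm above the counter. At the start the mouth looks to the robot's right (-y), up to 0.4 rad either way
- sleeve_mouth (a point): centre of the sleeve's mouth opening, 23 mm above the counter, axes as the sleeve's. Two cheeks beside the mouth flare outwards and reach 12 mm in front of it; 76 mm over their outer corners
- tray_center (a point): centre (half-way up) of the loose dark wooden tray, 130 mm long (its x), 54 wide (y), 36 tall, 0.15 to 0.31 kg, rigid: grip its side faces anywhere outside the sleeve. x = -65 to +15 mm is a plain closed block, x = +15 to +65 mm an open-topped well. Starts in the sleeve, its x along the sleeve's x: the plain end stands 50 to 60 mm out, the well is hidden inside
- tray_plain_end (a point): middle of the tray's plain end face, 65 mm from its centre towards its -x, axes as the tray's. Fully home the right way round, this face touches the sleeve's closed back; the tray's centre is then at x = -27 mm in the sleeve and 50 mm of tray stands out. The tray slides on the sleeve's floor with 2.5 mm to spare at either side and 4 mm above
- tray_well (a point): centre of the tray's well, 38 mm from the tray's centre towards its +x end, 16 mm above its underside; axes as the tray's. Well inside: 46 x 46 mm, 32 deep, walls 4 mm
- tin_center (a point): centre of a small round metal tea tin, 36 mm across, 24 mm tall, 0.05 kg, standing loose in the well, its top 8 mm below the tray's rim (hidden in the sleeve at the start)
- mug: cream enamel mug, 76 mm across, 80 mm tall, stands near the sleeve; origin under its centre; bystander
- jar: white jar with black cap, 56 mm across, 75 mm tall, stands behind the sleeve's closed end; origin under its centre; bystander
- bowl: small white bowl, 90 mm across, 35 mm tall, near the sleeve's robot side; origin under its centre; bystander
- spoon: steel spoon with a wooden handle, 150 mm long, lying on the counter; origin near its middle on the underside; bystander
- bottle: green glass bottle, 74 mm across, 200 mm tall; origin under its centre; bystander
- mill: dark wooden pepper mill, 52 mm across, 130 mm tall; origin under its centre; bystander
Mind the look-alikes: they are no part of the job. Leave any blue or turquoise look-alike of the part that bears tray_center alone. Leave any turquoise look-alike of the sleeve alone.

How it is judged:
By the outcome, as a careful person would: the job done as asked, in the order asked, and still so for the second after the job is handed in, with the robot touching nothing.
It also fails if it takes over 72 s, if anything falls off the work surface, if the arm or the gripper's body presses on something with over 40 N, if the wrist force passes 120 N, or if a joint passes its speed limit or range.

## Working session

There is one attempt and no reset: what is moved stays moved. The work goes in short steps, Python scripts to look and compute and a tool call to move; the robot and the scene stay as the last step left them, time stands still between calls to the robot, and variables do not carry over. Pictures are saved under pics/ and viewed, at most 12 in all, crops included, and the job is handed in when it is done.

Besides the shell and the picture viewer there is one more tool, called after "Request:" as name(argument=value, ...), one argument or row to a line, values as JSON. send_rows: Moves the arm, as the interface text tells. Its arguments: {"type":"object","properties":{"steps":{"type":"array"},"newtons":{"type":"number"}},"required":["steps"]}

```bash
mkdir -p pics; ls; python3 - <<'E'
from rig import *
import cv2
s=get_state();print(s['position'],s['ee_rot'],s['width'],pinch_z)
for n in('top','scene'):
    i=get_image(n);cv2.imwrite(f'pics/{n}0.png',i['color'][:,:,::-1]);print(n,i['mtx'],i['k1'],i['T'])
i=get_image('wrist');print(i['mount'],i['mtx'],i['k1'])
E
```

```text
pics
[ 0.24875746 -0.51774511  0.20322641] [-9.30173159e-04  9.75035534e-01  2.22046909e-01 -1.16022030e-04] 0.08565434869190679 0.0187
top [[404.20104522   0.         318.8954404 ]
 [  0.         404.20104522 202.11065145]
 [  0.           0.           1.        ]] -0.10432854575554139 [[-0.02592958 -0.98942039  0.14274088  0.45973785]
 [-0.99945231  0.02859524  0.01665492 -0.02980862]
 [-0.02056043 -0.14223084 -0.98961996  0.96022873]
 [ 0.          0.          0.          1.        ]]
scene [[516.92239195   0.         318.99212912]
 [  0.         516.92239195 206.15468861]
 [  0.           0.           1.        ]] -0.010002220909638803 [[-0.68001339  0.51351423 -0.52334016  1.31647346]
 [ 0.73315214  0.4681042  -0.49332179  0.66887728]
 [-0.00835003 -0.71915339 -0.69480118  1.01261621]
 [ 0.          0.          0.          1.        ]]
[[-4.76879698e-04 -9.61769323e-01 -2.73860443e-01  6.98389611e-02]
 [ 9.99999832e-01 -3.68436630e-04 -4.47412442e-04 -6.78163799e-04]
 [ 3.29407343e-04 -2.73860610e-01  9.61769337e-01 -1.70101692e-01]
 [ 0.00000000e+00  0.00000000e+00  0.00000000e+00  1.00000000e+00]] [[307.41462174   0.         321.17634801]
 [  0.         307.41462174 200.74435402]
 [  0.           0.           1.        ]] -0.017285718797654656
```

View pics/top0.png

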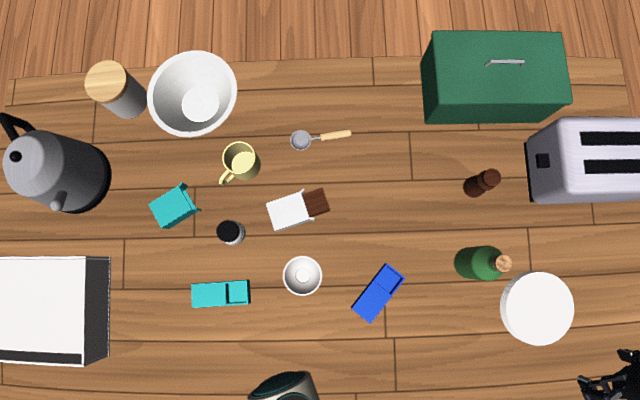

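View pics/scene0.png

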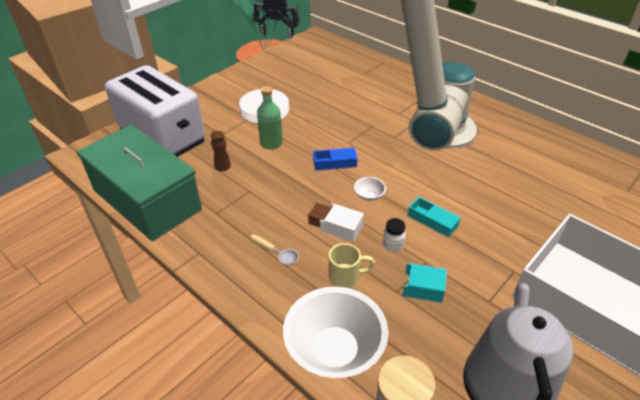

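The tops show three tray-like parts: dark brown at top px (316,203) in the white sleeve (290,211), turquoise (220,294) and blue (377,293), plus a turquoise sleeve (172,207). The brown tray in the white sleeve fits the description (dark wood, white paint, mouth towards -y). I'll confirm that in an enlarged crop.

```bash
python3 - <<'E'
import cv2
i=cv2.imread('pics/top0.png')[180:240,255:345]
cv2.imwrite('pics/crop1.png',cv2.resize(i,None,fx=8,fy=8,interpolation=cv2.INTER_CUBIC))
E
```

```text
(no output)
```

View pics/crop1.png

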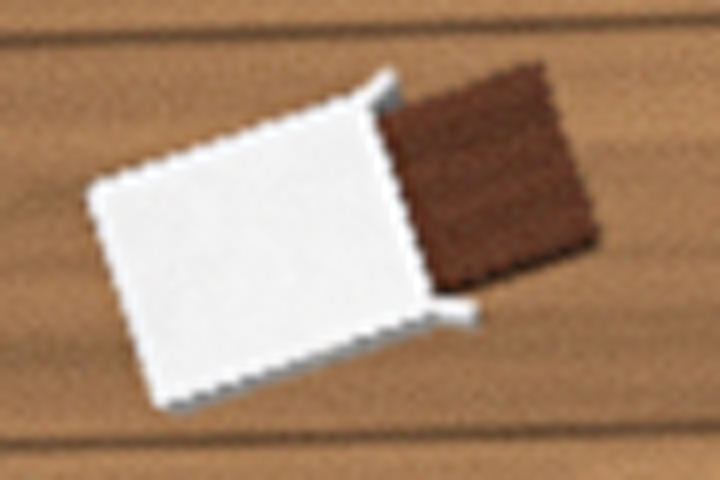

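The crop confirms it: white sleeve, roof corners at crop px (90,187), (372,92), (433,300), (157,407). The brown tray's end has top corners at (545,63) and (598,238).

```bash
cat > h.py <<'E'
import numpy as np,cv2
from rig import *
from scipy.spatial.transform import Rotation as R
def toolT(s):
    T=np.eye(4);q=s['ee_rot'];T[:3,:3]=R.from_quat([q[1],q[2],q[3],q[0]]).as_matrix();T[:3,3]=s['position'];return T
def ray(px,mtx,k1,T,z):
    "pixels -> world points on plane z"
    px=np.asarray(px,float).reshape(-1,1,2)
    u=cv2.undistortPoints(px,mtx,np.array([k1,0,0,0.]),).reshape(-1,2)
    d=np.c_[u,np.ones(len(u))]@T[:3,:3].T
    return T[:3,3]+d*((z-T[2,3])/d[:,2])[:,None]
def proj(P,mtx,k1,T):
    Ti=np.linalg.inv(T)
    return cv2.projectPoints(np.asarray(P,float),cv2.Rodrigues(Ti[:3,:3])[0],Ti[:3,3],mtx,np.array([k1,0,0,0.]))[0].reshape(-1,2)
def rect_fit(W,M):
    "2D rigid fit model M->W: returns x,y,yaw, residuals"
    a,b=M.mean(0),W.mean(0);A,B=M-a,W-b
    th=np.arctan2((A[:,0]*B[:,1]-A[:,1]*B[:,0]).sum(),(A*B).sum())
    Rm=np.array([[np.cos(th),-np.sin(th)],[np.sin(th),np.cos(th)]])
    t=b-Rm@a
    return t,th,W-(M@Rm.T+t)
E
python3 - <<'E'
from h import *
i=get_image('top')
c=lambda L:(np.array(L,float)+.5)/8-.5+[255,180]
W=ray(c([(90,187),(372,92),(433,300),(157,407)]),i['mtx'],i['k1'],i['T'],.047)[:,:2]
M=np.array([[42,-33],[-42,-33],[-42,33],[42,33]])/1e3
print(W)
for m in (M,M*[1,-1]):
    t,th,r=rect_fit(W,m);print(t,th,np.abs(r).max()*1e3)
E_=ray(c([(545,63),(598,238)]),i['mtx'],i['k1'],i['T'],.039)[:,:2];print('trayend',E_,E_.mean(0))
T=i['T']
for n,p,z in(('jar',(231,231),.075),('bowl',(302,275),.035),('mug',(240,155),.08),('spoonbowl',(301,140),.0),('spoonend',(351,134),.01),('blue',(386,279),.036),('mill',(489,178),.13)):
    print(n,ray([p],i['mtx'],i['k1'],T,z)[0])
E
```

```text
[[0.59306234 0.10729245]
 [0.61824793 0.02581123]
 [0.55781296 0.00964515]
 [0.5294663  0.08868802]]
[0.57464738 0.05785921] 1.8745077154436083 2.0945901877934547
[0.57464738 0.05785921] 1.9646808880150146 65.00667827403473
trayend [[ 0.62666639 -0.0239716 ]
 [ 0.57522201 -0.03778589]] [ 0.6009442  -0.03087875]
jar [0.52848696 0.1811971  0.075     ]
bowl [0.42760079 0.02833887 0.035     ]
mug [0.69937446 0.16047414 0.08      ]
spoonbowl [0.75406378 0.02642442 0.        ]
spoonend [ 0.76234015 -0.09647317  0.01      ]
blue [ 0.41346417 -0.16108495  0.036     ]
mill [ 0.62062635 -0.3771597   0.13      ]
```

Request:
send_rows(
  steps=[1,0,0,-1,-8.15,1,0,0,-1,-8.15,1,0,0,-1,-8.15,1,0,0,-1,-8.15,1,0,0,-1,-8.15,1,0,0,-1,-8.15,1,0,0,-1,-8.15,1,0,0,-1,-8.15,1,0,0,-1,-8.15,1,0,0,-1,-8.15,1,0,0,0,0],
)

```text
clock: 1.3
position: [0.2492, -0.519, 0.3054]
ee_rot: [0.001, 0.594, 0.805, -0.001]
contact_force: [0.1, -0.2, 0.8]
width: 0.0854
gripper_force: 0.0
```

Request:
send_rows(
  steps=[1,3.2,4,0,0,1,3.2,4,0,0,1,3.2,4,0,0,1,3.2,4,0,0,1,3.2,4,0,0,1,3.2,4,0,0,1,3.2,4,0,0,1,3.2,4,0,0,1,3.2,4,0,0,1,3.2,4,0,0,1,3.2,4,0,0,1,0,0,0,0],
)

```text
clock: 2.5
position: [0.5604, -0.0578, 0.3026]
ee_rot: [-0.001, 0.592, 0.806, 0.001]
contact_force: [-0.5, -0.9, -0.5]
width: 0.0853
gripper_force: 0.0
```

Request:
send_rows(
  steps=[1,0.6,0.9,3,0,1,0.6,0.9,3,0,1,0.6,0.9,3,0,1,0.6,1,3,0,1,0.7,1,3,0,1,0,0,0,0,1,0,0,0,0],
)

```text
clock: 3.2
position: [0.5931, -0.0204, 0.1538]
ee_rot: [-0.001, 0.594, 0.804, -0.001]
contact_force: [0.0, 0.2, 0.3]
width: 0.0857
gripper_force: 0.0
```

```bash
python3 - <<'E'
from h import *
s=get_state();T=toolT(s);i=get_image('wrist')
print(s['position'],s['qpos'],np.arctan2(T[1,0],T[0,0]))
C=i['color'].copy();C=cv2.resize(C[:,:,::-1],None,fx=1.25,fy=1.25);cv2.imwrite('pics/w1.png',C)
E
```

```text
[ 0.59312399 -0.02040027  0.15381845] [-1.51116340e-01  3.35694622e-01  1.54471574e+00 -7.44203905e-04
  1.26291133e+00 -4.49089337e-01] 1.8689953589423023
```

View pics/w1.png

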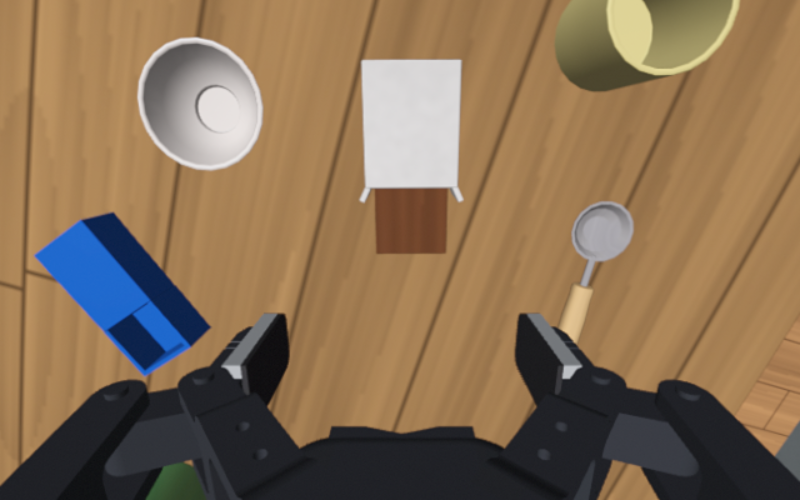

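The wrist view shows the sleeve roof at px (361,60), (461,59), (459,187), (366,187). The tray's plain end is at (376,253)-(447,252), nearly aligned with the tool.

```bash
python3 - <<'E'
from h import *
s=get_state();T=toolT(s);i=get_image('wrist');K=T@i['mount']
f=lambda L,z:ray((np.array(L)+.5)/1.25-.5,i['mtx'],i['k1'],K,z)
W=f([(361.5,60),(461,59.5),(459,187),(366,187)],.047)[:,:2]
for M in ([[42,33],[42,-33],[-42,-33],[-42,33]],[[42,-33],[42,33],[-42,33],[-42,-33]]):
    t,th,r=rect_fit(W,np.array(M)/1e3);print(t,th,abs(r).max())
print(np.linalg.norm(W[0]-W[1]),np.linalg.norm(W[1]-W[2]))
E_=f([(376,253),(447,252.5)],.039);m=E_.mean(0);print(E_,m,np.linalg.norm(E_[0]-E_[1]))
m[2]=0
x=T[:3,0];p=T[:3,3].copy();p[2]=0
d=m-p;print('end in tool xy',d@T[:3,0],d@T[:3,1])
E
```

```text
[0.57743297 0.05865074] 1.8802484797924617 0.0007270201366730289
[0.57743297 0.05865074] 1.9103245351397737 0.06409544178651183
0.06582702342471172 0.08394257307220689
[[ 0.57912373 -0.03877653  0.039     ]
 [ 0.63166836 -0.0222651   0.039     ]] [ 0.60539604 -0.03052081  0.039     ] 0.05507781178952399
end in tool xy -0.012766264111313012 0.008017428719858938
```

Request:
send_rows(
  steps=[1,0.5,0.8,2,-0.5,1,0,0,3,0,1,0,0,3,0,1,0,0,3,0,1,0,0,2,0,1,0,0,1.3,0,1,0,0,0.5,0,1,0,0,0,0,1,0,0,0,0],
)

```text
clock: 4.2
position: [0.6011, -0.0131, 0.0075]
ee_rot: [0.001, 0.59, 0.807, 0.001]
contact_force: [-0.6, -0.5, -0.1]
width: 0.0849
gripper_force: 0.0
```

Request:
send_rows(
  newtons=60,
  steps=[-1,0,0,0,0,-1,0,0,0,0,-1,0,0,0,0,-1,0,0,0,0,-1,0,0,0,0,-1,0,0,0,0,-1,0,0,0,0,-1,0,0,0,0],
)

```text
clock: 5.0
position: [0.6031, -0.0136, 0.01]
ee_rot: [0.004, 0.59, 0.807, 0.001]
contact_force: [-2.7, -0.8, 15.7]
width: 0.0002
gripper_force: 8.2
```

```bash
python3 - <<'E'
from h import *
s=get_state();print(s['position'],s['width'],s['contact_force'])
a=cv2.resize(get_image('wrist')['color'],(560,350));b=cv2.resize(get_image('top')['color'][150:260,240:416],None,fx=560/176,fy=560/176)
cv2.imwrite('pics/w2.png',np.vstack([a,b])[:600,:,::-1])
E
```

```text
[ 0.60307607 -0.01355744  0.01000749] 0.00018857749478087317 [-2.68430799 -0.75383128 15.73646324]
```

View pics/w2.png

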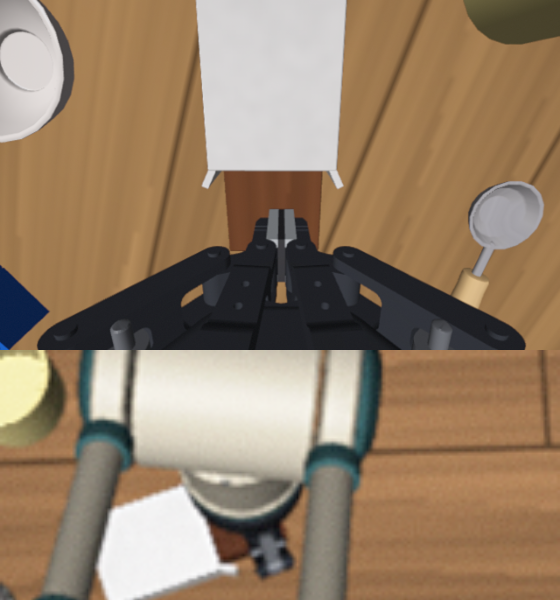

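```bash
python3 - <<'E'
from h import *
s=get_state()
i=get_image('scene');P=proj([s['position'],[.6054,-.0305,.039]],i['mtx'],i['k1'],i['T']);print(P)
a=cv2.resize(i['color'][165:265,255:385],None,fx=6,fy=6,interpolation=cv2.INTER_CUBIC)
cv2.imwrite('pics/s3.png',a[:,:,::-1])
E
```

```text
[[316.47302699 219.10911402]
 [311.17287079 208.99282053]]
```

View pics/s3.png

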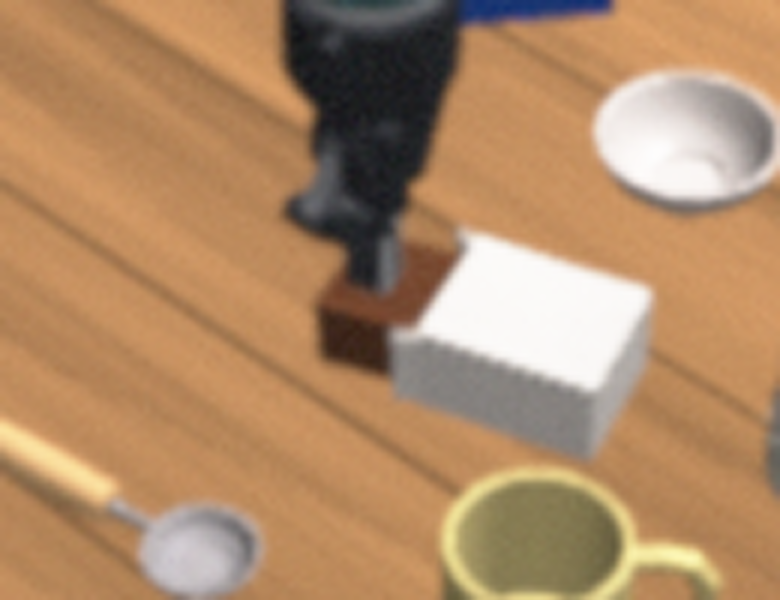

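The closed fingertips stand on top of the tray (crop (380,285)), with +15 N upward. So the real tips end about 29 mm short of the reported TCP. I'll lift, open and go about 3 cm lower, watching the force.

Request:
send_rows(
  steps=[-1,0,0,-2,0,-1,0,0,-2,0,1,0,0,0,0,1,0,0,0,0,1,0,0,0,0,1,0,0,0,0,1,0,0,0,0,1,0,0,0,0,1,0,0,0,0,1,0,0,0,0],
)

```text
clock: 6.15
position: [0.5999, -0.0127, 0.046]
ee_rot: [-0.0, 0.59, 0.807, -0.0]
contact_force: [-0.1, 1.2, -0.6]
width: 0.0852
gripper_force: 0.0
```

Request:
send_rows(
  steps=[1,0,0,2,0,1,0,0,1,0,1,0,0,1,0,1,0,0,0.5,0,1,0,0,0.5,0,1,0,0,0.5,0,1,0,0,0,0,1,0,0,0,0],
)

```text
clock: 6.95
position: [0.6001, -0.0128, -0.0088]
ee_rot: [0.0, 0.59, 0.807, 0.0]
contact_force: [0.1, 0.3, 0.2]
width: 0.0856
gripper_force: 0.0
```

Request:
send_rows(
  steps=[1,0,0,0.5,0,1,0,0,0.4,0,1,0,0,0.4,0,1,0,0,0.4,0,1,0,0,0,0],
)

```text
clock: 7.45
position: [0.5993, -0.0127, -0.0267]
ee_rot: [-0.001, 0.59, 0.807, -0.0]
contact_force: [0.4, 0.0, 0.1]
width: 0.0852
gripper_force: 0.0
```

```bash
python3 - <<'E'
from h import *
s=get_state();print(s['position'],s['contact_force'],s['moment'])
i=get_image('scene')
a=cv2.resize(i['color'][165:245,255:355],None,fx=5,fy=5,interpolation=cv2.INTER_CUBIC)
b=cv2.resize(get_image('wrist')['color'],None,fx=.45,fy=.45)
c=np.zeros((400,800,3),np.uint8);c[:,:500]=a;c[:180,512:]=b
cv2.imwrite('pics/s4.png',c[:,:,::-1])
E
```

```text
[ 0.59933469 -0.01266884 -0.02668478] [0.43489916 0.03020508 0.14559572] [ 0.01701997  0.01210369 -0.00492486]
```

View pics/s4.png

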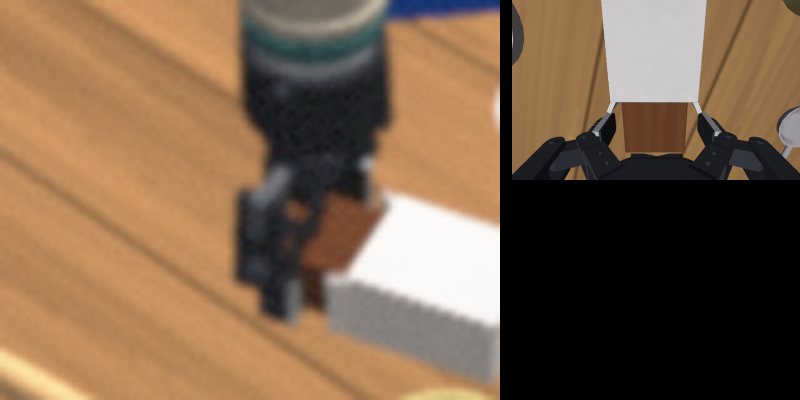

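The fingers now straddle the tray's plain end outside the cheeks, with their tips near the counter. Closing now.

Request:
send_rows(
  newtons=60,
  steps=[-1,0,0,0,0,-1,0,0,0,0,-1,0,0,0,0,-1,0,0,0,0,-1,0,0,0,0,-1,0,0,0,0],
)

```text
clock: 8.15
position: [0.5999, -0.0128, -0.0255]
ee_rot: [0.0, 0.59, 0.807, -0.0]
contact_force: [-2.0, -0.4, 5.3]
width: 0.0535
gripper_force: 62.1
```

Request:
send_rows(
  newtons=80,
  steps=[-1,-0.7,0,0,0,-1,-1.3,0,0,0,-1,-1.7,0,0,0,-1,-1.7,0,0,0,-1,-1.7,0,0,0,-1,-1.7,0,0,0,-1,-1.7,0,0,0,-1,-1.7,0,0,0,-1,-1.7,0,0,0,-1,-1.6,0,0,0,-1,-1,0,0,0,-1,-0.5,0,0,0],
)

```text
clock: 9.35
position: [0.6519, -0.1761, -0.026]
ee_rot: [0.0, 0.591, 0.807, -0.0]
contact_force: [-0.1, 1.1, -2.6]
width: 0.0529
gripper_force: 83.7
```

```bash
python3 - <<'E'
from h import *
s=get_state();T=toolT(s);i=get_image('wrist');print(s['position'],s['width'],s['contact_force'],np.arctan2(T[1,0],T[0,0]),s['qpos'][5])
cv2.imwrite('pics/w5.png',i['color'][:,:,::-1])
E
```

```text
[ 0.65193137 -0.1760728  -0.02595847] 0.05294292237141675 [-0.10741782  1.07458536 -2.63837228] 1.8781477541068954 -0.6738825407962314
```

View pics/w5.png

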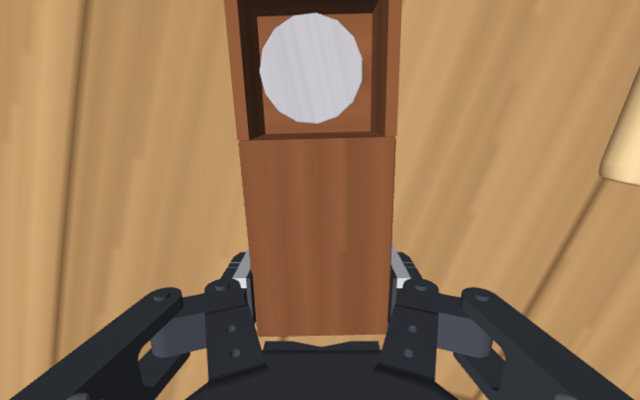

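The tray is fully out, with the tin in its well at px (311,68). Turning it the first 90° now.

Request:
send_rows(
  steps=[-1,0,0,-0.5,0,-1,0,0,0,-8.2,-1,0,0,0,-8.2,-1,0,0,0,-8.2,-1,0,0,0,-8.2,-1,0,0,0,-8.2,-1,0,0,0,-8.2,-1,0,0,0,-8.2,-1,0,0,0,-8.2,-1,0,0,0,-8.2,-1,0,0,0,-8.2,-1,0,0,0,-8.2],
)

```text
clock: 10.6
position: [0.6513, -0.1734, -0.0204]
ee_rot: [0.0, -0.159, 0.987, 0.0]
contact_force: [-0.3, 1.0, -1.8]
width: 0.0534
gripper_force: 83.5
```

Request:
send_rows(
  steps=[-1,0,0,0,0,-1,0,0,0.4,0,-1,0,0,0.4,0,-1,0,0,0,0,1,0,0,0,0,1,0,0,0,0,1,0,0,0,0,1,0,0,0,0,1,0,0,0,0],
)

```text
clock: 11.5
position: [0.6514, -0.1748, -0.0291]
ee_rot: [-0.0, -0.155, 0.988, -0.0]
contact_force: [0.3, 0.3, 0.5]
width: 0.0852
gripper_force: 0.0
```

Request:
send_rows(
  steps=[1,0,0,-2,0,1,0,0,-3,0,1,0,0,-4,0,1,0,0,-5,0,1,0,0,-4,0,1,0,0,0,0,1,0,0,0,0],
)

```text
clock: 12.2
position: [0.652, -0.1749, 0.1525]
ee_rot: [0.001, -0.155, 0.988, -0.001]
contact_force: [0.2, -0.5, 0.0]
width: 0.0856
gripper_force: 0.0
```

```bash
python3 - <<'E'
from h import *
s=get_state();T=toolT(s);i=get_image('wrist');print(s['position'],s['width'],s['contact_force'],np.arctan2(T[1,0],T[0,0]),s['qpos'][5])
cv2.imwrite('pics/w6.png',i['color'][:,:,::-1])
np.savez('w6.npz',K=T@i['mount'],T=T,m=i['mtx'],k=i['k1'])
E
```

```text
[ 0.65196946 -0.17491432  0.15246437] 0.08561886485236224 [ 0.20750796 -0.47329213  0.00844082] -2.8300229720090604 -2.2474295906637614
```

View pics/w6.png

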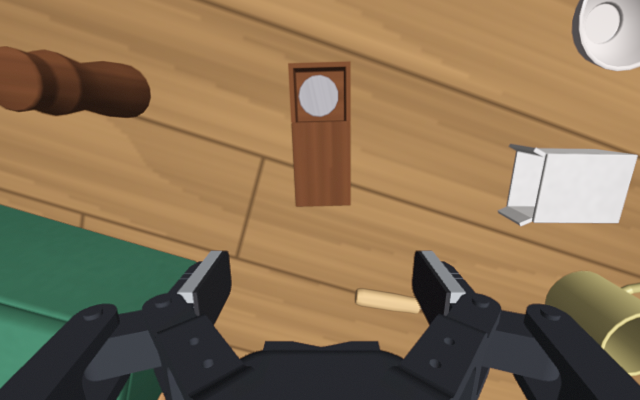

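The tray is standing on the counter with its top corners at px (289,63), (350,62), (350,205), (296,207), and the tin is in the well.

```bash
python3 - <<'E'
from h import *
d=np.load('w6.npz');T=d['T']
W=ray([(289.5,63),(350.5,62),(350,205.5),(296,207)],d['m'],float(d['k']),d['K'],.036)[:,:2]
M=np.array([[65,27],[65,-27],[-65,-27],[-65,27]])/1e3
t,th,r=rect_fit(W,M);th%=2*np.pi;print(t,th,abs(r).max())
S=ray([(533.5,222),(543,149),(636.5,153),(619,222)],d['m'],float(d['k']),d['K'],.047)[:,:2]
MS=np.array([[-42,-33],[-42,33],[42,33],[42,-33]])/1e3
for m in (MS,MS*[1,-1]): print('sleeve',*rect_fit(S,m)[:2],abs(rect_fit(S,m)[2]).max())
yaw=np.arctan2(T[1,0],T[0,0]);ny=th-np.pi
print('roll deg',-np.degrees(ny-yaw),'target yaw',ny)
g=t+.045*np.array([np.cos(th),np.sin(th)]);print('grip',g)
e=g-T[:2,3];c,s=np.cos(ny),np.sin(ny)
print('tool shift after roll cm',100*(e@[c,s]),100*(e@[s,-c]))
E
```

```text
[ 0.60753827 -0.18820134] 3.4742719849367782 0.0007701908363805798
sleeve [0.57398528 0.05724219] 1.8881765868739777 0.0038496443029762406
sleeve [0.57398528 0.05724219] 1.7543457103070426 0.069530275654059
roll deg -181.2094938386056 target yaw 0.33267933134698513
grip [ 0.56500558 -0.20289729]
tool shift after roll cm -9.13342966717913 -0.1951690379391049
```

Request:
send_rows(
  steps=[1,0,0,0,8.5,1,0,0,0,8.5,1,0,0,0,8.5,1,0,0,0,8.5,1,0,0,0,8.5,1,0,0,0,8.5,1,0,0,0,8.5,1,0,0,0,8.5,1,0,0,0,8.5,1,0,0,0,8.5,1,0,0,0,8.5,1,0,0,0,8.5],
)

```text
clock: 13.45
position: [0.65, -0.1742, 0.1482]
ee_rot: [-0.002, 0.672, 0.74, -0.001]
contact_force: [0.5, -0.1, -0.5]
width: 0.0853
gripper_force: 0.0
```

Request:
send_rows(
  steps=[1,0,0,0,8.5,1,0,0,0,8.5,1,0,0,0,8.5,1,0,0,0,8.5,1,0,0,0,8.5,1,0,0,0,8.5,1,0,0,0,8.5,1,0,0,0,8.5,1,0,0,0,8.5,1,0,0,0,0],
)

```text
clock: 14.45
position: [0.6502, -0.1743, 0.1485]
ee_rot: [-0.001, 0.986, 0.168, -0.002]
contact_force: [-0.5, -0.4, -0.3]
width: 0.0853
gripper_force: 0.0
```

Request:
send_rows(
  steps=[1,-3,0,0,0.3,1,-3,-0.1,0,0,1,-3.1,-0.1,0,0,1,0,0,0,0,1,0,0,0,0],
)

```text
clock: 14.95
position: [0.5642, -0.2027, 0.1503]
ee_rot: [-0.0, 0.986, 0.166, -0.0]
contact_force: [0.5, 0.3, 0.9]
width: 0.0852
gripper_force: 0.0
```

```bash
python3 - <<'E'
from h import *
s=get_state();T=toolT(s)
print(s['position'],np.arctan2(T[1,0],T[0,0]),s['qpos'][5],s['clock'])
i=get_image('wrist');K=T@i['mount']
# tray segmentation: dark reddish-brown in window around predicted tray
t=np.array([.6075,-.1882]);th=3.4743
c,n=np.cos(th),np.sin(th);M=np.array([[65,27],[65,-27],[-65,-27],[-65,27]])/1e3
P=np.c_[M@np.array([[c,n],[-n,c]])+t,np.full(4,.036)]
print(proj(P,i['mtx'],i['k1'],K).round(1))
g=t+.045*np.array([c,n]);e=g-T[:2,3];print('remaining tool xy cm',100*(e@T[:2,0]),100*(e@T[:2,1]))
E
```

```text
[ 0.56421007 -0.20265099  0.15031229] 0.3337872718633223 0.7758328351167004 14.95
[[350.5 208.8]
 [294.8 208.7]
 [291.4  63.8]
 [354.5  63.8]]
remaining tool xy cm 0.06351983601167631 0.04807922892767076
```

Request:
send_rows(
  steps=[1,0,0,4,0,1,0,0,4,0,1,0,0,3.5,0,1,0,0,2,0,1,0,0,1.5,0,1,0,0,1,0,1,0,0,1,0,1,0,0,0.8,0,1,0,0,0,0],
)

```text
clock: 15.9
position: [0.5645, -0.2024, -0.0278]
ee_rot: [-0.0, 0.986, 0.166, -0.001]
contact_force: [-0.9, 0.2, 1.0]
width: 0.0855
gripper_force: 0.0
```

Request:
send_rows(
  newtons=80,
  steps=[-1,0,0,0,0,-1,0,0,0,0,-1,0,0,0,0,-1,0,0,0,0,-1,0,0,0,0,-1,0,0,0,0],
)

```text
clock: 16.5
position: [0.5658, -0.2033, -0.0257]
ee_rot: [0.001, 0.986, 0.166, 0.001]
contact_force: [-0.7, -0.8, 6.3]
width: 0.0532
gripper_force: 84.7
```

Request:
send_rows(
  steps=[-1,0,0,-1,0,-1,0,0,0,-8,-1,0,0,0,-8.1,-1,0,0,0,-8.1,-1,0,0,0,-8.1,-1,0,0,0,-8.1,-1,0,0,0,-8.1,-1,0,0,0,-8,-1,0,0,0,-8,-1,0,0,0,-8,-1,0,0,0,-8,-1,0,0,0,-8],
)

```text
clock: 17.7
position: [0.5642, -0.2024, -0.0171]
ee_rot: [-0.001, 0.589, 0.808, -0.0]
contact_force: [-0.3, -0.7, -2.9]
width: 0.0529
gripper_force: 84.5
```

Request:
send_rows(
  steps=[-1,0,1.8,0,0,-1,1.2,1.8,0,0,-1,1.2,1.8,0,0,-1,1.2,1.8,0,0,-1,1.2,1.8,0,0,-1,0,0,0,0,-1,0,0,0,0],
)

```text
clock: 18.4
position: [0.6355, -0.1294, -0.0172]
ee_rot: [-0.001, 0.59, 0.807, -0.001]
contact_force: [-0.5, -0.6, -3.2]
width: 0.0533
gripper_force: 84.3
```

```bash
python3 - <<'E'
from h import *
s=get_state();T=toolT(s);yaw=np.arctan2(T[1,0],T[0,0])
print(s['position'],yaw,s['contact_force'],s['width'],s['qpos'][5])
S=np.array([.5765,.0583]);a=1.879;c,n=np.cos(a),np.sin(a)
e=s['position'][:2]-S;print('grip in sleeve frame mm',1e3*(e@[c,n]),1e3*(e@[-n,c]))
i=get_image('wrist');cv2.imwrite('pics/w7.png',cv2.resize(i['color'],None,fx=1.25,fy=1.25)[:,:,::-1])
np.savez('w7.npz',K=T@i['mount'],T=T,m=i['mtx'],k=i['k1'])
E
```

```text
[ 0.63554931 -0.12942194 -0.01723848] 1.8786333585991908 [-0.45564445 -0.6035175  -3.15945811] 0.053302406588394385 -0.6151073602302604
grip in sleeve frame mm -196.78894534963376 0.6780639226673697
```

View pics/w7.png

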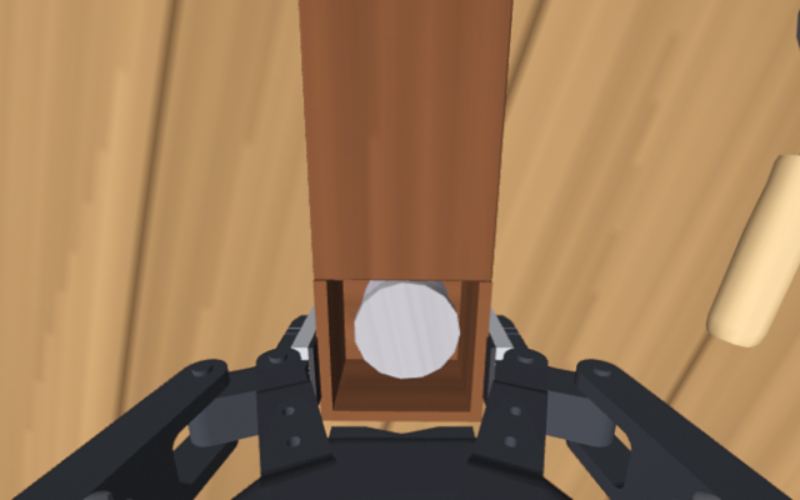

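The tray is held in front of the sleeve with the tin in the well. Its rim edges run (315,280) to (300,0) and (492,280) to (513,0), so I'll work out its yaw, offset and pitch.

```bash
python3 - <<'E'
from h import *
d=np.load('w7.npz');T=d['T'];K=d['K']
for z in (.041,.0445,.048):
    W=ray((np.array([(300,0),(513,0),(315,280),(492,280),(321,418),(483,418)])+.5)/1.25-.5,d['m'],float(d['k']),K,z)
    L=(W-T[:3,3])@T[:3,:3]  # tool frame
    w=[round(1e3*np.linalg.norm(W[k]-W[k+1]),1) for k in(0,2,4)]
    mid=(L[::2]+L[1::2])/2
    print(z,'widths',w,'mid tool xy mm',(1e3*mid[:,:2]).round(1).tolist(),'yaw rel (deg, tool y per x)',np.degrees(np.arctan2(mid[0,1]-mid[1,1],mid[0,0]-mid[1,0])).round(2))
E
```

```text
0.041 widths [np.float64(54.8), np.float64(54.8), np.float64(56.3)] mid tool xy mm [[105.7, 1.4], [29.2, 0.7], [-21.8, 0.2]] yaw rel (deg, tool y per x) 0.53
0.0445 widths [np.float64(53.1), np.float64(53.1), np.float64(54.5)] mid tool xy mm [[104.6, 1.3], [30.5, 0.6], [-18.9, 0.2]] yaw rel (deg, tool y per x) 0.53
0.048 widths [np.float64(51.3), np.float64(51.4), np.float64(52.7)] mid tool xy mm [[103.5, 1.3], [31.8, 0.6], [-16.0, 0.2]] yaw rel (deg, tool y per x) 0.53
```

Request:
send_rows(
  steps=[-1,0,0.1,0.2,-0.5,-1,0.4,0,0.15,0,-1,0.8,0,0,0,-1,0.8,0,0,0,-1,0.8,0,0,0,-1,0.6,0,0,0,-1,0.6,0,0,0,-1,0.6,0,0,0,-1,0.6,0,0,0,-1,0.6,0,0,0,-1,0.4,0,0,0,-1,0,0,0,0],
)

```text
clock: 19.65
position: [0.6176, -0.0699, -0.0204]
ee_rot: [-0.0, 0.587, 0.809, -0.0]
contact_force: [0.3, -0.5, -2.4]
width: 0.053
gripper_force: 84.4
```

Request:
send_rows(
  steps=[-1,0.5,0,0,0,-1,0.7,0,0,0,-1,0.7,0,0,0,-1,0.7,0,0,0,-1,0.7,0,0,0,-1,0.7,0,0,0,-1,0.6,0,0,0,-1,0.4,0,0,0,-1,0,0,0,0],
)

```text
clock: 20.55
position: [0.6021, -0.0224, -0.0204]
ee_rot: [-0.0, 0.587, 0.81, -0.0]
contact_force: [1.2, 0.2, -2.5]
width: 0.0528
gripper_force: 84.4
```

Request:
send_rows(
  steps=[-1,0.2,0,0,0,-1,0.2,0,0,0,-1,0.2,0,0,0,-1,0.2,0,0,0,-1,0,0,0,0,-1,0,0,0,0],
)

```text
clock: 21.15
position: [0.6, -0.0154, -0.0204]
ee_rot: [0.0, 0.587, 0.809, -0.0]
contact_force: [0.0, 0.7, -2.0]
width: 0.053
gripper_force: 84.4
```

Request:
send_rows(
  steps=[-1,0.2,0,0.1,0,-1,0.1,0,0,0,-1,0.1,0,0,0,-1,0.1,0,0,0,-1,0,0,0,0,-1,0,0,0,0],
)

```text
clock: 21.75
position: [0.5984, -0.0106, -0.0214]
ee_rot: [0.0, 0.587, 0.809, -0.0]
contact_force: [0.4, -0.2, -3.3]
width: 0.053
gripper_force: 84.4
```

Request:
send_rows(
  steps=[-1,0.1,0,0,0,-1,0.1,0,0,0,-1,0,0,0,0],
)

```text
clock: 22.05
position: [0.5983, -0.0098, -0.0212]
ee_rot: [0.001, 0.587, 0.81, -0.0]
contact_force: [0.1, -5.0, -2.2]
width: 0.0529
gripper_force: 84.4
```

Request:
send_rows(
  steps=[-1,0.1,0,0,0,-1,0.1,0,0.1,0,-1,0,0,0,0],
)

```text
clock: 22.35
position: [0.5986, -0.0098, -0.0216]
ee_rot: [0.002, 0.587, 0.81, -0.001]
contact_force: [1.1, -10.3, 0.0]
width: 0.0528
gripper_force: 84.9
```

Home: it's blocked with 10 N at the expected depth. Lowering, releasing and lifting away, then checking.

Request:
send_rows(
  steps=[-1,0,0,0.1,0,-1,0,0,0,0,1,0,0,0,0,1,0,0,0,0,1,0,0,0,0,1,0,0,0,0,1,0,0,0,0,1,0,0,0,0],
)

```text
clock: 23.15
position: [0.5971, -0.0066, -0.0234]
ee_rot: [-0.0, 0.587, 0.809, 0.0]
contact_force: [0.4, -0.4, -0.5]
width: 0.0856
gripper_force: 0.0
```

Request:
send_rows(
  steps=[1,0,0,-2,0,1,0,0,-3,0,1,-0.5,0,-4,0,1,-1,0,-4,0,1,-1,0,-4,0,1,0,0,0,0,1,0,0,0,0],
)

```text
clock: 23.85
position: [0.6053, -0.0307, 0.1476]
ee_rot: [0.001, 0.588, 0.809, 0.001]
contact_force: [1.2, -0.6, 0.3]
width: 0.0855
gripper_force: 0.0
```

```bash
python3 - <<'E'
from h import *
s=get_state();T=toolT(s);i=get_image('wrist');print(s['position'],s['contact_force'])
cv2.imwrite('pics/w8.png',cv2.resize(i['color'],None,fx=1.25,fy=1.25)[:,:,::-1])
np.savez('w8.npz',K=T@i['mount'],T=T,m=i['mtx'],k=i['k1'])
E
```

```text
[ 0.60531527 -0.03070388  0.14756386] [ 1.172105   -0.56130521  0.27309083]
```

View pics/w8.png

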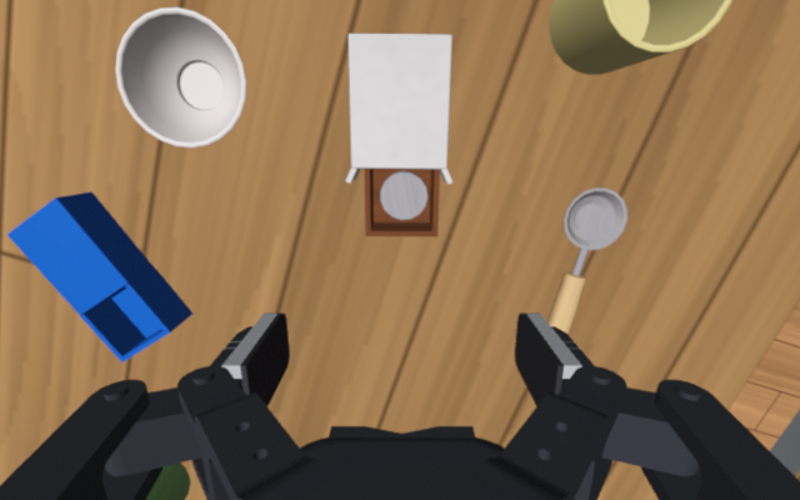

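The tray is in with the well out and the tin in it. The sleeve's mouth edge is at px (355,168)-(449,168) and the tray's outer end at (365,235)-(437,235). I'll measure how much stands out.

```bash
python3 - <<'E'
from h import *
d=np.load('w8.npz');K=d['K'];a=1.879;u=np.array([np.cos(a),np.sin(a)])
f=lambda L,z:ray((np.array(L)+.5)/1.25-.5,d['m'],float(d['k']),K,z)[:,:2]
m=f([(352,168),(449,168)],.047);e=f([(365.5,235),(437,235)],.039);b=f([(349,34),(452,35)],.047)
print('sleeve len',1e3*(b.mean(0)-m.mean(0))@u,'stand-out vs mouth',1e3*(m.mean(0)-e.mean(0))@u,'vs back',1e3*(b.mean(0)-e.mean(0))@u, 'want 50, 134')
E
```

```text
sleeve len 83.1373675698165 stand-out vs mouth 49.50066972008132 vs back 132.63803728989782 want 50, 134
```

```bash
python3 -c "
from rig import *
print(sign_off())"
```

```text
the job is handed in; nothing more can be done
None
```

I slid the tray out, turned it end for end and pushed it back in fully home: about 49.5 mm stands out against the 50 mm wanted. The tin is still in the well, the tray is released, and the job was handed in at about 24 s; early on, one misjudged grasp pressed the closed fingertips on the tray top with about 16 N.

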